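Free the filter head from the left-hand nut and tray it

TASK

Free the white filter head from the service stand. The black wing nut that holds it has a left-hand thread, so it loosens clockwise (seen from above): turn it gently, feeling that it runs freely, until you feel it come up against its top stop, and do not force it there. Then slide the head straight out along its channel without forcing it, until its foot is well out from under the nut and its bar, and lift it over and leave it standing on its foot in the middle of the grey tray; leave the other things alone.

Things in the scene. Friction and masses are not known exactly. Their poses are not given: they have to be found in the camera images.
- stand: Bolted-down stand: dark steel plate 250 x 92 x 12 mm; origin at the centre of its underside, x along it, z up. Fixed stud, 12 mm dia, at x = -75 mm. Two aluminium rails along x (inner faces y = +-31.5 mm, tops at z = 22 mm) form a channel, its floor at z = 12 mm, from which the head slides out towards +x. The head's foot has 1.5 mm play to each rail.
- wing (a point): Grip bar of the black wing nut on the stud: 56 mm long (point x), 12 mm thick (point y), 36 mm high; the point is on the stud's axis, 17 mm under the bar's top. It drives the nut through a torque spring (1.1 N m per radian, so it leads by 0.09 rad when turning). LEFT-hand thread: clockwise from above raises nut and bar 4 mm per radian; anticlockwise screws the nut down on the head.
- shoulder (a point): Centre of the underside of the nut's steel shoulder (31 mm dia, 12 mm high), 44 mm below wing; z up. Turning takes a steady 0.1 N m up to a hard top stop, 9.2 mm above seated, where it rises sharply; at 0.38 N m (the bar 0.35 rad ahead of the nut) the spring is overwound. Seated it is 18 mm above the table; it starts up to 3 mm higher, at any such height.
- head: Loose white plastic filter head, 0.22 to 0.37 kg. Origin: under the centre of its block, at the foot's underside; z up. Block 40 x 40 mm, 12 to 60 mm above the origin; its two x faces are clear, each y face has a port stub (19 mm dia, 30 mm up, out to y = +-36 mm). The foot, 12 mm thick, 60 mm wide, runs from x = -131 to +30 mm. It slides with a few N when free.
- recess (a point): In the head's foot, 105 mm from its origin towards -x: centre of the floor of a 36 mm square recess, 6 mm deep from the foot's top, that holds the nut's shoulder; a 16 mm slot for the stud runs from it out of the foot's -x end. The recess's lip holds the head until the shoulder is up. The foot is out from under shoulder and bar after sliding 56 mm.
- foot_mid (a point): Middle of the underside of the head's foot, 50.5 mm from the head's origin towards the slot; the foot is 161 x 60 mm. Axes as the head's.
- tray: Heavy grey open tray, 250 (x) x 150 (y) x 22 mm outside, 4 mm walls and floor; origin at the centre of its underside.
- grease: Bystander: white jar, 48 mm dia, 42 mm high, origin under its centre.
- gauge: Bystander: steel pressure gauge lying face up, 60 mm dia, 28 mm high, origin under its dial.
- spanner: Bystander: steel wrench 190 mm long lying flat.
- cartridge_a: Bystander: lying white filter cartridge with blue end caps, 50 mm dia, 232 mm long, origin under its middle.
- cartridge_b: Bystander: a second such cartridge.
There are look-alikes about, which are no part of the job. Leave any green or red look-alike of the head alone.

How it is judged:
By the outcome, as a careful person would: the job done as asked, in the order asked, and still so for the second after the job is handed in, with the robot touching nothing.
It also fails if it takes over 72 s, if anything falls off the work surface, if the arm or the gripper's body presses on something with over 40 N, if the wrist force passes 120 N, or if a joint passes its speed limit or range.

ROBOT

A 6-joint arm with a two-finger parallel gripper is mounted at the origin on the work surface. World frame = base frame: x ahead of the robot, y to its left, z up, the work surface at z = 0. Lengths are in m, angles in degrees, forces in N, time in s.
With the tool pointing down it reaches from about 0.3 to 0.75 m from the base axis. Payload 8.5 kg.
Tool frame: the origin (TCP) lies on the centre line of the jaws, within the pads' length; the fingertips stand 17 mm ahead of it and the grasp point (between the pads) lies 2 mm behind it (env.tcp_to_tips is the distance from the TCP to the fingertips, in m); z points along the fingers, y is the line along which they close (so a half turn about z gives the same grasp; the last joint's range is limited). The gripper opens to 85 mm and grips with 20 to 120 N. Pads are 22 mm wide; open, the fingers measure 114 mm over their backs; the gripper's body (76 mm by 85 mm) begins 54 mm behind the grasp point. The pads swing forward as they close: fully open they stand 13 mm farther back than shut.
Start: joints at [-80.919, 21.807, 74.336, -0, 83.858, -12.336], TCP at [0.201, -0.512, 0.226] pointing down, gripper open.
Joint ranges: [-178.18, 178.18], [-50.72, 133.34], [12.68, 142.11], [-81.47, 261.47], [9.98, 163.14], [-165.26, 165.26]. Speed limits (degrees/s): [136.94, 136.94, 180, 180, 180, 180].

INTERFACE

Orientations are given as a 3x3 rotation matrix whose columns are the frame's x, y, z axes.
In Python, from rig import env gives the robot as it stands. The module is installed in compiled form; this text tells all that it offers.
- The arm moves only by the shell command python3 -m pendant 'ROWS' [FORCE]. ROWS is JSON, a list of rows, each a list of 7 numbers: the opening, from 0 (shut) to 1 (fully open), then the shift along the tool's x, y, z in m, then the turn, a rotation vector about the tool's x, y, z in rad. A call has 1 to 5 rows; each row is the pose to reach, as a shift and turn from the pose commanded when the call began, along the tool's axes at that moment; what a row does not reach only later rows make up. A row lasts 1/8 s, in which the tool goes at most 62.5 mm and 10.7 degrees, less where a joint would pass 70% of its speed; a pose out of reach is approached as far as the arm can. A call with a gripper value outside its range is refused whole. The fingers move at their own pace and stop on an object; FORCE is the grip in N (left out, the last holds). Time passes only in rows, so rows that repeat a pose let the fingers close. It gives the time, the measured TCP pose, the force, the opening and the grip force at its end, in the units of the state.
- env.observe(): the state, without advancing time (a new reading comes with each control period).
- env.get_image(name): name is "scene" or "top" or "wrist"; returns a dict with "image" (480x640x3 uint8, blue, green, red), "fx", "fy", "cx", "cy" (pixels), "pose" (4x4, takes a point from camera to world coordinates). Camera axes: x right, y up, looking along -z (the intrinsics and any distortion apply to the point x, -y, -z); pixel columns grow to the right and rows downward; lengths in m; the calibration is good to about 2 mm. A picture is of the moment at which its call begins. There is no depth.
- env.close_job(): hands the job in; it is judged then, once.
Trained networks look in the newest picture that a camera, given by its name, has taken for a name from the list of things; names that differ only in an ending like _2 or _b are one class to them, and where a whole thing is asked for, a point or a joint stands for the part that bears it (a point fixed in the world has none). Each returns a list of dicts, best first, with "conf" (0 to 1); they miss things now and then, are a little off and sometimes report something else, mostly with a low value. They report only what shows in the picture. A call takes as long as a camera call. They do not tell look-alikes from the thing itself.
- env.find_in(camera, thing): "bbox" ([centre column, centre row, width, height] in pixels, round what is visible of it).
- env.trace(camera, thing): "mask" (480x640 bool, what is visible of it) and "bbox" ([centre column, centre row, width, height] in pixels, round what is visible of it).
- env.tip_of(camera, thing): "centre" ([column, row] in pixels: a listed point, or the origin of a listed thing).
The state is a dict: "time_s": time; "q": joint angles; "qvel": joint speeds; "joint_efforts": joint torques, N m; "position": TCP position; "tool_rot": TCP orientation; "ft_force": force on the tool from outside, world axes, zero at the start; "wrist_torque": the same for the moment, N m; "grip_width": finger opening in m; "gripper_force": force on a finger pad.
Only numpy, scipy, OpenCV 4.12 (cv2) and the standard library are available. Lean on these libraries where they do the work, as an engineer would, in place of code of your own. Each camera call takes 0.05 s, during which the arm holds its last target. There are 200 camera calls.

## Working session

There is one attempt and no reset: what is moved stays moved. The work goes in short steps, Python scripts to look and compute and a shell command to move; the robot and the scene stay as the last step left them, time stands still between calls to the robot, and variables do not carry over. Pictures are saved under pics/ and viewed, at most 10 in all, crops included, and the job is handed in when it is done.

```bash
mkdir -p pics; cat > h.py <<'E'
import numpy as np, cv2
from rig import env
def ray(im,px):
    x=(px[0]-im["cx"])/im["fx"]; y=(px[1]-im["cy"])/im["fy"]
    P=np.array(im["pose"]); d=P[:3,:3]@np.array([x,-y,-1.0]); return P[:3,3],d
def at(im,px,z):
    o,d=ray(im,px); return (o+d*(z-o[2])/d[2])
def proj(im,p):
    P=np.array(im["pose"]); c=P[:3,:3].T@(np.array(p)-P[:3,3]); return [im["cx"]+im["fx"]*c[0]/-c[2], im["cy"]-im["fy"]*c[1]/-c[2]]
E
python3 - <<'E'
from h import *
np.set_printoptions(precision=3,suppress=True)
s=env.observe(); print(s)
zs=dict(stand=0,wing=.063,shoulder=.019,head=.012,recess=.018,foot_mid=.012,tray=0,grease=0,gauge=0,spanner=0,cartridge_a=0)
for c in ["top","scene"]:
    im=env.get_image(c); cv2.imwrite(f"pics/{c}0.png",im["image"]); print(c,im["fx"],im["cx"],im["cy"],np.array(im["pose"])[:3,3], im.keys())
    for k,z in zs.items():
        print(k,[(np.round(r["centre"]),round(r["conf"],2),np.round(at(im,r["centre"],z)[:2],3)) for r in env.tip_of(c,k)[:4]])
E
```

```text
{'time_s': 0.0, 'q': array([-80.919,  21.842,  74.385,   0.   ,  83.859, -12.334]), 'qvel': array([ 0.047,  0.103, -0.026,  0.057, -0.129, -0.038]), 'joint_efforts': array([ -0.001, -44.846, -23.128,  -0.   ,   0.005,   0.   ]), 'position': array([ 0.201, -0.512,  0.226]), 'tool_rot': array([[ 0.931,  0.365, -0.   ],
       [ 0.365, -0.931,  0.001],
       [ 0.   , -0.001, -1.   ]]), 'ft_force': array([ 0.209, -0.208,  0.809]), 'wrist_torque': array([-0.01 , -0.014,  0.005]), 'gripper_force': 0.0, 'grip_width': 0.08532236468316907}
top 603.059768479211 328.3599509366267 246.28775895594913 [0.433 0.043 1.45 ] dict_keys(['image', 'fx', 'fy', 'cx', 'cy', 'pose'])
stand [(array([260., 241.]), 0.8, array([0.531, 0.199]))]
wing [(array([265., 271.]), 0.44, array([0.456, 0.183]))]
shoulder [(array([269., 269.]), 0.5, array([0.462, 0.177]))]
head [(array([260., 226.]), 0.86, array([0.565, 0.196])), (array([260., 338.]), 0.76, array([0.3  , 0.203])), (array([134., 328.]), 0.6, array([0.33, 0.5 ]))]
recess [(array([221., 360.]), 0.79, array([0.25 , 0.296])), (array([271., 268.]), 0.68, array([
[... 1221 characters left out ...]
0.491]))]
recess [(array([399., 125.]), 0.94, array([0.249, 0.427])), (array([359., 143.]), 0.91, array([0.252, 0.287])), (array([358., 211.]), 0.84, array([0.451, 0.163]))]
foot_mid [(array([417., 133.]), 0.97, array([0.297, 0.462])), (array([352., 157.]), 0.9, array([0.283, 0.246])), (array([377., 223.]), 0.55, array([0.504, 0.188]))]
tray [(array([252., 312.]), 0.7, array([ 0.566, -0.196]))]
grease [(array([332., 290.]), 0.86, array([ 0.608, -0.003]))]
gauge [(array([308., 241.]), 0.78, array([0.458, 0.009]))]
spanner [(array([355., 327.]), 0.83, array([ 0.716, -0.003]))]
cartridge_a [(array([468., 197.]), 0.75, array([0.547, 0.455])), (array([140., 368.]), 0.75, array([ 0.567, -0.466]))]
```

View pics/top0.png

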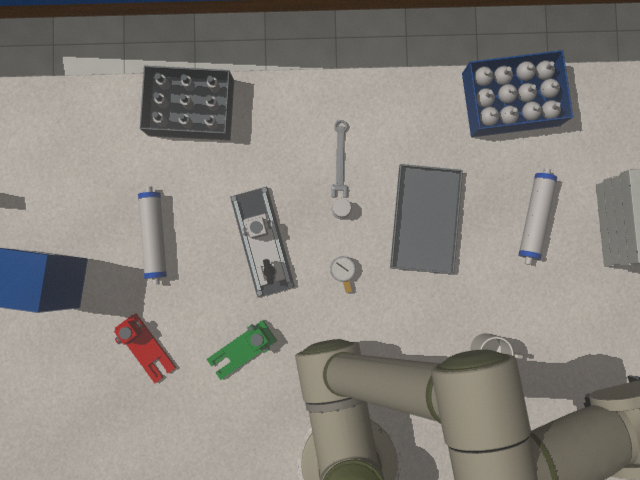

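View pics/scene0.png

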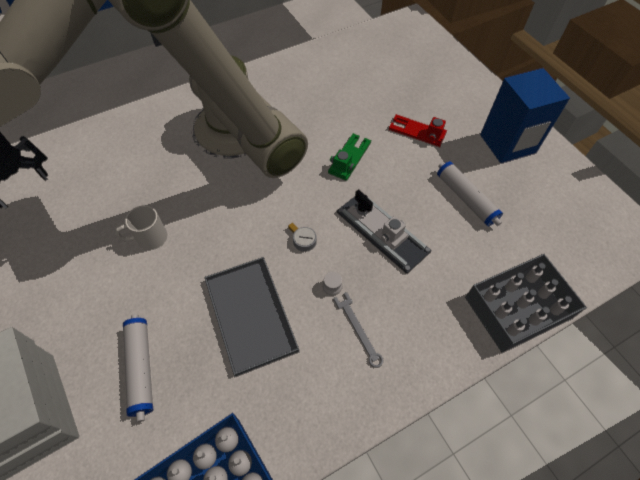

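The white head in the stand is at top (257,227) / scene (393,230). The green one at top (243,350) and the red one at (140,340) are loose look-alikes. Only the white head sits under the black wing nut, at top (268,270), so that's the one. I'll confirm it in a crop.

```bash
python3 - <<'E'
from h import *
np.set_printoptions(precision=3,suppress=True)
im=env.get_image("top")
c=cv2.resize(im["image"][175:305,215:305],None,fx=4.5,fy=4.5,interpolation=cv2.INTER_CUBIC); cv2.imwrite("pics/crop1.png",c)
for k,z in [("stand",.015),("tray",.022),("wing",.075)]:
  for r in env.trace("top",k)[:1]:
    m=np.argwhere(r["mask"])[:,::-1].astype(np.float32)
    b=cv2.boxPoints(cv2.minAreaRect(m)); w=np.array([at(im,p,z)[:2] for p in b])
    e=[(np.linalg.norm(w[i]-w[i-1]),np.degrees(np.arctan2(*(w[i]-w[i-1])[::-1]))%180) for i in range(4)]
    print(k,r["conf"],w.mean(0),np.round(e[:2],3), b.mean(0))
print(env.tcp_to_tips)
E
```

```text
stand 0.58 [0.528 0.193] [[  0.25   14.523]
 [  0.095 104.307]] [262.155 241.441]
tray 0.64 [ 0.571 -0.198] [[  0.158  83.674]
 [  0.254 173.354]] [425.738 219.145]
wing 0.59 [0.454 0.174] [[ 0.056  5.891]
 [ 0.019 95.573]] [268.108 271.862]
0.017
```

View pics/crop1.png

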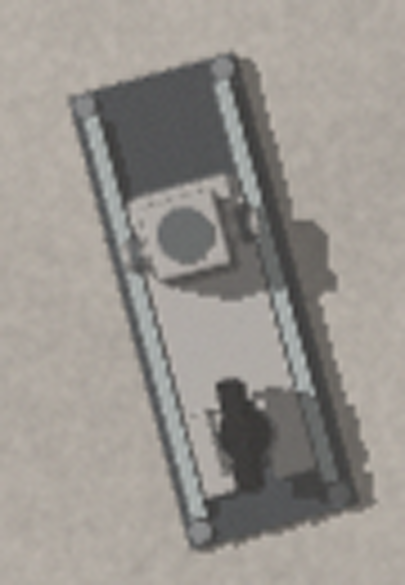

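```bash
python3 -m pendant '[[1,0.055,-0.06,0,0,0,0],[1,0.1,-0.11,0,0,0,0],[1,0.14,-0.155,0,0,0,0],[1,0.18,-0.2,0,0,0,0],[1,0.22,-0.24,0,0,0,0]]'; python3 -m pendant '[[1,0.045,-0.045,0,0,0,0],[1,0.09,-0.1,0,0,0,0],[1,0.13,-0.145,0,0,0,0],[1,0.17,-0.19,0,0,0,0],[1,0.2,-0.24,0,0,0,0]]'
```

```text
time_s: 2.02
position: [0.3132, -0.2185, 0.2266]
tool_rot: [[0.931, 0.364, 0.001], [0.364, -0.931, -0.001], [0.0, 0.001, -1.0]]
ft_force: [1.9, -0.0, -0.9]
grip_width: 0.0858
gripper_force: 0.0
time_s: 2.65
position: [0.412, 0.0773, 0.2267]
tool_rot: [[0.931, 0.365, 0.001], [0.365, -0.931, -0.0], [0.001, 0.001, -1.0]]
ft_force: [1.7, -0.4, -0.7]
grip_width: 0.0853
gripper_force: 0.0
```

The white head is seated in the stand and the bar lies at about +6°. I'll approach with the yaw turned to about 186°, so joint 6 has room for the clockwise turn.

```bash
python3 -m pendant '[[1,0.02,-0.02,0,0,0,-0.18],[1,0.04,-0.04,0,0,0,-0.36],[1,0.06,-0.06,0,0,0,-0.54],[1,0.077,-0.075,0,0,0,-0.72],[1,0.077,-0.075,0,0,0,-0.9]]'; python3 -m pendant '[[1,0,0,0,0,0,-0.18],[1,0,0,0.01,0,0,-0.36],[1,0,0,0.02,0,0,-0.54],[1,0,0,0.03,0,0,-0.72],[1,0,0,0.04,0,0,-0.9]]';python3 -m pendant '[[1,0,0,0.01,0,0,-0.18],[1,0,0,0.02,0,0,-0.36],[1,0,0,0.02,0,0,-0.54],[1,0,0,0.02,0,0,-0.72],[1,0,0,0.02,0,0,-0.9]]'
python3 -m pendant '[[1,0,0,0,0,0,-0.17],[1,0,0,0,0,0,-0.17]]'
cat > look.py <<'E'
from h import *
np.set_printoptions(precision=4,suppress=True)
s=env.observe(); print(s["time_s"],s["q"],s["position"],s["tool_rot"][:,0],s["ft_force"],s["wrist_torque"])
im=env.get_image("wrist"); cv2.imwrite("pics/w1.png",im["image"])
for k,z in [("wing",.064),("shoulder",.020)]:
    print(k,[(r["centre"],r["conf"],at(im,r["centre"],z)) for r in env.tip_of("wrist",k)[:2]])
for r in env.trace("wrist","wing")[:1]:
    m=np.argwhere(r["mask"])[:,::-1].astype(np.float32); b=cv2.boxPoints(cv2.minAreaRect(m)); w=np.array([at(im,p,.08)[:2] for p in b])
    print(r["conf"],w.mean(0),[(np.linalg.norm(w[i]-w[i-1]),np.degrees(np.arctan2(*(w[i]-w[i-1])[::-1]))%180) for i in range(2)])
E
python3 look.py
```

```text
time_s: 3.28
position: [0.456, 0.1744, 0.2262]
tool_rot: [[0.285, 0.958, 0.0], [0.958, -0.285, 0.0], [0.0, -0.0, -1.0]]
ft_force: [0.3, -0.1, 0.1]
grip_width: 0.0854
gripper_force: 0.0
time_s: 3.9
position: [0.4556, 0.1732, 0.1862]
tool_rot: [[-0.572, 0.82, 0.0], [0.82, 0.572, 0.0], [-0.0, 0.0, -1.0]]
ft_force: [0.5, 0.1, -0.3]
grip_width: 0.0858
gripper_force: 0.0
time_s: 4.53
position: [0.4557, 0.1732, 0.1665]
tool_rot: [[-0.998, 0.062, 0.0], [0.062, 0.998, 0.0], [-0.0, 0.0, -1.0]]
ft_force: [0.9, 0.8, 0.2]
grip_width: 0.0851
gripper_force: 0.0
time_s: 4.78
position: [0.4557, 0.1732, 0.1665]
tool_rot: [[-0.995, -0.1, 0.0], [-0.1, 0.995, 0.0], [-0.0, 0.0, -1.0]]
ft_force: [-0.1, 1.2, 0.2]
grip_width: 0.0856
gripper_force: 0.0
4.775 [  6.8672  18.8434  89.7622   0.0008  71.3867 -88.9002] [0.4557 0.1732 0.1665] [-0.9949 -0.1005 -0.0001] [-0.0982  1.2036  0.2272] [-0.0257 -0.0547  0.0209]
wing [([115.4, 194.4], 0.27, array([0.44  , 0.0354, 0.064 ]))]
shoulder [([329.8, 219.6], 0.9, array([0.4555, 0.1756, 0.02  ]))]
0.71 [0.451  0.1741] [(np.float64(0.06127013822707563), np.float64(5.326539201108574)), (np.float64(0.015558115285648837), np.float64(95.80924282223349))]
```

View pics/w1.png

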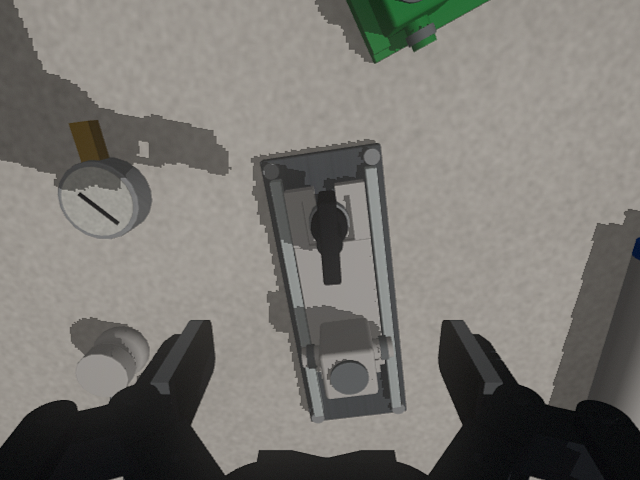

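The wing nut is at (330,230), square between the rails with the head below it at (347,365), and the tool yaw is aligned. Next I'll descend and grip lightly.

```bash
python3 -m pendant '[[0.6,0,0.001,0.04,0,0,0],[0.5,0,0.001,0.08,0,0,0],[0.45,0,0.001,0.1,0,0,0],[0.4,0,0.001,0.1,0,0,0]]' 25; python3 -m pendant '[[0,0,0,0,0,0,0],[0,0,0,0,0,0,0],[0,0,0,0,0,0,0],[0,0,0,0,0,0,0]]' 25; python3 -c "
from rig import env;s=env.observe();print(s['position'],s['ft_force'],s['wrist_torque'],s['q'][5])"
```

```text
time_s: 5.48
position: [0.4549, 0.1741, 0.0655]
tool_rot: [[-0.995, -0.101, -0.003], [-0.101, 0.995, -0.0], [0.003, -0.0, -1.0]]
ft_force: [0.4, 1.2, 0.2]
grip_width: 0.0338
gripper_force: 0.0
time_s: 5.98
position: [0.4562, 0.1746, 0.0674]
tool_rot: [[-0.995, -0.102, 0.002], [-0.102, 0.995, 0.001], [-0.003, 0.001, -1.0]]
ft_force: [-0.2, 5.3, 6.9]
grip_width: 0.0107
gripper_force: 27.7
[0.4562013  0.17463656 0.06735282] [-0.18264859  5.30234614  6.87238898] [0.81466533 0.01136106 0.10619566] -88.86209010747064
```

```bash
cat > st.py <<'E'
from rig import env
import numpy as np
np.set_printoptions(precision=3,suppress=True)
s=env.observe();R=s['tool_rot'];print('  T',s['wrist_torque'],'F',s['ft_force'],'pos',s['position'],'yaw',np.degrees(np.arctan2(R[1,0],R[0,0]))%360,s['q'][5],s['gripper_force'])
E
python3 -m pendant '[[0,0,0.0005,-0.0002,0,0,0.07],[0,0,0.0005,-0.0005,0,0,0.14]]' >/dev/null; python3 st.py;  python3 -m pendant '[[0,0,0,-0.0003,0,0,0.08],[0,0,0,-0.0006,0,0,0.16]]' >/dev/null; python3 st.py
```

```text
T [ 0.422 -0.065  0.16 ] F [0.749 2.743 4.366] pos [0.456 0.175 0.068] yaw 177.7192707787879 -80.65695688580468 27.74354875087738
  T [ 0.328 -0.025  0.124] F [0.492 3.03  5.484] pos [0.456 0.175 0.068] yaw 168.52948467789952 -71.46790311022576 27.805374562740326
```

```bash
python3 -m pendant '[[0,0,0,-0.0003,0,0,0.08],[0,0,0,-0.0006,0,0,0.16],[0,0,0,-0.001,0,0,0.24]]' >/dev/null; python3 st.py;  python3 -m pendant '[[0,0,0,-0.0003,0,0,0.08],[0,0,0,-0.0006,0,0,0.16],[0,0,0,-0.001,0,0,0.24]]' >/dev/null; python3 st.py; python3 -m pendant '[[0,0,0,-0.0003,0,0,0.08],[0,0,0,-0.0006,0,0,0.16],[0,0,0,-0.001,0,0,0.24]]' >/dev/null; python3 st.py
```

```text
T [0.241 0.    0.081] F [-0.519  1.191  4.641] pos [0.456 0.175 0.069] yaw 154.77626136437888 -57.71809288906187 27.743107080459595
  T [ 0.139 -0.029  0.14 ] F [0.517 1.38  5.157] pos [0.456 0.175 0.07 ] yaw 141.02784147052512 -43.96764268107908 27.730608880519867
  T [0.223 0.035 0.133] F [0.557 1.308 4.182] pos [0.456 0.175 0.071] yaw 127.27833810634837 -30.217177693885297 27.72928386926651
```

```bash
python3 -m pendant '[[0,0,0,-0.0003,0,0,0.08],[0,0,0,-0.0006,0,0,0.16],[0,0,0,-0.001,0,0,0.24]]' >/dev/null; python3 st.py;  python3 -m pendant '[[0,0,0,-0.0003,0,0,0.07],[0,0,0,-0.0006,0,0,0.14],[0,0,0,-0.0009,0,0,0.21]]' >/dev/null; python3 st.py; python3 -m pendant '[[0,0,0,-0.0003,0,0,0.06],[0,0,0,-0.0005,0,0,0.12]]' >/dev/null; python3 st.py
```

```text
T [0.134 0.152 0.122] F [-0.32   1.007  4.084] pos [0.456 0.175 0.072] yaw 113.52824817213751 -16.465733954081607 27.732920944690704
  T [0.12  0.138 0.14 ] F [0.012 0.156 4.568] pos [0.456 0.175 0.073] yaw 101.51684539865596 -4.453987597036171 27.710510194301605
  T [0.107 0.185 0.11 ] F [-0.348  0.522  5.11 ] pos [0.456 0.175 0.074] yaw 94.65756433638178 2.4051008484032455 27.735872268676758
```

```bash
python3 -m pendant '[[0,0,0,-0.0002,0,0,0.05],[0,0,0,-0.0002,0,0,0.05]]' >/dev/null; python3 st.py; python3 st.py
```

```text
T [0.063 0.247 0.118] F [-0.794  0.175  5.754] pos [0.456 0.175 0.074] yaw 91.90642444754316 5.1523984062897705 27.806619107723236
  T [0.063 0.247 0.118] F [-0.794  0.175  5.754] pos [0.456 0.175 0.074] yaw 91.90642444754316 5.1523984062897705 27.806619107723236
```

```bash
python3 -m pendant '[[0,0,0,-0.0002,0,0,0.06]]' >/dev/null; python3 st.py; python3 -m pendant '[[0,0,0,-0.0002,0,0,0.06]]' >/dev/null; python3 st.py;python3 -m pendant '[[0,0,0,0,0,0,0]]' >/dev/null; python3 st.py
```

```text
T [0.137 0.176 0.107] F [-0.399  0.917  6.366] pos [0.456 0.175 0.074] yaw 88.42852497577579 8.629914498074799 27.87710130214691
  T [0.119 0.254 0.139] F [0.108 1.147 6.119] pos [0.456 0.175 0.074] yaw 84.95865923346608 12.103659822087806 27.92175382375717
  T [0.166 0.262 0.125] F [-1.563  0.508  6.73 ] pos [0.456 0.175 0.074] yaw 85.02748484650645 12.03099956815417 27.920819520950317
```

```bash
python3 -m pendant '[[0,0,0,-0.0002,0,0,0.06]]' >/dev/null; python3 st.py; python3 -m pendant '[[0,0,0,-0.0002,0,0,0.04]]' >/dev/null; python3 st.py
```

```text
T [0.155 0.277 0.155] F [-1.096  0.527  5.909] pos [0.456 0.175 0.074] yaw 81.556392506481 15.503498278820487 27.972297370433807
  T [0.116 0.257 0.141] F [-1.083  0.306  6.437] pos [0.456 0.175 0.075] yaw 79.25106969942827 17.810381927279195 27.9222509264946
```

```bash
python3 -m pendant '[[0,0,0,-0.0003,0,0,0.06]]' >/dev/null; python3 st.py; python3 -m pendant '[[0,0,0,-0.0003,0,0,0.06]]' >/dev/null; python3 st.py
```

```text
T [0.159 0.269 0.152] F [-2.288  0.668  5.683] pos [0.456 0.175 0.075] yaw 75.8003278767143 21.260184939835046 27.854271233081818
  T [0.183 0.224 0.17 ] F [-1.575  0.725  5.161] pos [0.455 0.175 0.075] yaw 72.34777314576591 24.7089247699904 27.795302867889404
```

```bash
python3 -m pendant '[[0,0,0,-0.0003,0,0,0.06]]' >/dev/null; python3 st.py; python3 -m pendant '[[0,0,0,-0.0002,0,0,0.05]]' >/dev/null; python3 st.py
```

```text
T [0.198 0.298 0.16 ] F [-0.121  0.641  4.351] pos [0.455 0.175 0.075] yaw 68.9129526817418 28.146183085164164 27.74049997329712
  T [0.169 0.301 0.086] F [-1.335  1.173  5.09 ] pos [0.455 0.175 0.076] yaw 66.05964588131557 31.000502258594572 27.76344895362854
```

```bash
python3 -m pendant '[[0,0,0,-0.0003,0,0,0.06]]' >/dev/null; python3 st.py; python3 -m pendant '[[0,0,0,-0.0002,0,0,0.06]]' >/dev/null; python3 st.py
```

```text
T [0.211 0.205 0.125] F [-0.721 -0.028  4.303] pos [0.455 0.175 0.076] yaw 62.61184889252712 34.44610956328699 27.699660658836365
  T [0.234 0.297 0.144] F [-1.288  0.864  4.394] pos [0.455 0.175 0.076] yaw 59.172018927413525 37.88764449863745 27.774662375450134
```

```bash
python3 -m pendant '[[0,0,0,-0.0003,0,0,0.06]]' >/dev/null; python3 st.py; python3 -m pendant '[[0,0,0,-0.0001,0,0,0.03]]' >/dev/null; python3 st.py
```

```text
T [0.294 0.247 0.142] F [-0.966  0.893  4.014] pos [0.455 0.175 0.076] yaw 55.732624877858974 41.32612302710533 27.695569396018982
  T [0.225 0.341 0.149] F [-2.01   1.379  6.107] pos [0.455 0.175 0.076] yaw 54.05537669535693 43.0007685704218 27.84873068332672
```

```bash
python3 -m pendant '[[0,0,0,-0.0002,0,0,0.05]]' >/dev/null; python3 st.py; python3 -m pendant '[[0,0,0,-0.0002,0,0,0.05]]' >/dev/null; python3 st.py
```

```text
T [0.276 0.287 0.142] F [-0.876  1.347  3.661] pos [0.455 0.175 0.076] yaw 51.18991993279018 45.867254675056884 27.880410254001617
  T [0.314 0.131 0.196] F [-1.074  1.464  1.625] pos [0.455 0.175 0.076] yaw 48.32015370538308 48.738269555847495 28.16960871219635
```

```bash
python3 -m pendant '[[0,0,0,-0.0002,0,0,0.04]]' >/dev/null; python3 st.py
```

```text
T [0.316 0.091 0.226] F [-0.482  2.022  0.875] pos [0.455 0.175 0.076] yaw 46.042821557163755 51.01514454850751 28.477881252765656
```

```bash
python3 -m pendant '[[0,0,0,0,0,0,0.03]]' >/dev/null; python3 st.py;python3 -m pendant '[[0,0,0,0,0,0,0]]' >/dev/null; python3 st.py
```

```text
T [0.349 0.157 0.308] F [-1.164  1.531  1.063] pos [0.455 0.175 0.076] yaw 44.32324951464425 52.73265579806055 28.984380662441254
  T [0.291 0.156 0.26 ] F [-0.86   1.626  1.247] pos [0.455 0.175 0.076] yaw 44.37402880418068 52.68036297550907 29.00020033121109
```

It's at the top stop: the torque rose from 0.14 to 0.26–0.30 and the lifting stopped. Now I'll unwind the spring, release and rise.

```bash
python3 -m pendant '[[0,0,0,0,0,0,-0.1],[0,0,0,0,0,0,-0.2],[0,0,0,0,0,0,-0.2]]' >/dev/null; python3 st.py; python3 -m pendant '[[0.4,0,0,0,0,0,0],[0.6,0,0,0,0,0,0],[0.6,0,0,-0.03,0,0,0],[0.8,0,0,-0.07,0,0,0],[1,0,0,-0.09,0,0,0]]'; python3 -m pendant '[[1,0,0,0,0,0,-0.18],[1,0,0,0,0,0,-0.36],[1,0,0,0,0,0,-0.54],[1,0,0,0,0,0,-0.72],[1,0,0,0,0,0,-0.83]]';  python3 st.py
cat > look2.py <<'E'
from h import *
np.set_printoptions(precision=4,suppress=True)
s=env.observe(); R=s["tool_rot"]; im=env.get_image("wrist"); cv2.imwrite("pics/w2.png",im["image"])
for k,z in [("head",.012),("foot_mid",.012),("recess",.018),("stand",0),("wing",.073)]:
    print(k,[(r["centre"],r["conf"],at(im,r["centre"],z)) for r in env.tip_of("wrist",k)[:2]])
E
python3 look2.py
```

```text
T [0.232 0.172 0.121] F [-1.451  1.38   0.619] pos [0.455 0.175 0.076] yaw 55.76623640533568 41.281229497752804 27.165613174438477
time_s: 12.1
position: [0.456, 0.1747, 0.1685]
tool_rot: [[0.563, 0.827, 0.003], [0.827, -0.563, 0.0], [0.002, 0.002, -1.0]]
ft_force: [0.3, -0.1, -0.2]
grip_width: 0.0834
gripper_force: 0.0
time_s: 12.72
position: [0.4555, 0.1746, 0.1665]
tool_rot: [[-0.234, 0.972, 0.0], [0.972, 0.234, -0.0], [-0.0, -0.0, -1.0]]
ft_force: [-0.6, 0.2, 0.4]
grip_width: 0.0851
gripper_force: 0.0
  T [-0.039  0.01  -0.021] F [-0.554  0.215  0.379] pos [0.456 0.175 0.166] yaw 103.5537251100581 -6.507628431322707 0.0
head [([136.0, 130.3], 0.74, array([0.3038, 0.2046, 0.012 ])), ([460.6, 214.3], 0.63, array([0.5575, 0.2002, 0.012 ]))]
foot_mid [([397.3, 217.6], 0.89, array([0.5098, 0.1859, 0.012 ])), ([104.7, 59.8], 0.64, array([0.2787, 0.2473, 0.012 ]))]
recess []
stand []
wing [([329.1, 242.3], 0.77, array([0.4569, 0.174 , 0.073 ]))]
```

View pics/w2.png

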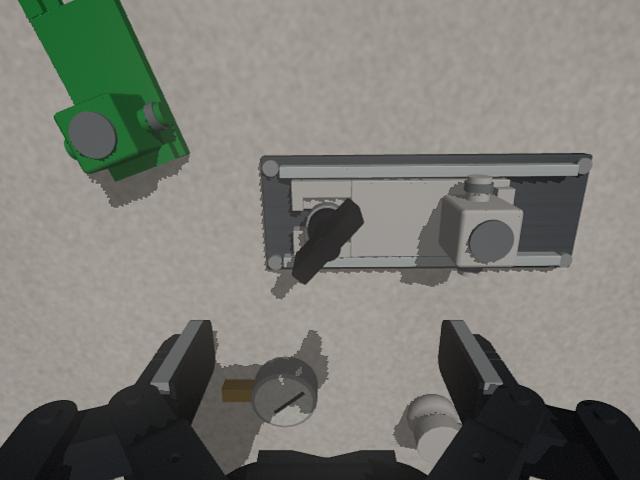

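The wing is at (328,240), now raised and turned. The head block is at (480,230) with both x faces clear, and the rail slope gives a stand yaw of 14.5°. I'll go to the block.

```bash
python3 -m pendant '[[1,0,0.055,0,0,0,-0.016],[1,0.001,0.106,0.01,0,0,-0.016],[1,0.001,0.106,0.06,0,0,-0.016],[1,0.001,0.106,0.1,0,0,-0.016],[1,0.001,0.106,0.1135,0,0,-0.016]]' 30; python3 -m pendant '[[0.55,0,0,0,0,0,0],[0.45,0,0,0,0,0,0],[0.35,0,0,0,0,0,0],[0.35,0,0,0,0,0,0]]' 30; python3 st.py
```

```text
time_s: 13.65
position: [0.5574, 0.2, 0.0509]
tool_rot: [[-0.245, 0.969, -0.004], [0.969, 0.245, -0.001], [0.0, -0.004, -1.0]]
ft_force: [1.0, 0.1, 0.1]
grip_width: 0.0853
gripper_force: 0.0
time_s: 14.15
position: [0.559, 0.2003, 0.0548]
tool_rot: [[-0.246, 0.969, 0.003], [0.969, 0.246, 0.0], [-0.0, 0.003, -1.0]]
ft_force: [-1.3, -0.2, 6.5]
grip_width: 0.0392
gripper_force: 30.9
  T [-0.034  0.282  0.05 ] F [-1.326 -0.15   6.491] pos [0.559 0.2   0.055] yaw 104.26721397826559 -5.964442347044193 30.89678406715393
```

```bash
python3 -m pendant '[[0.3,0,0,-0.0015,0,0,0],[0.3,0,0.002,-0.0015,0,0,0],[0.3,0,0.007,-0.0015,0,0,0]]' 50 >/dev/null; python3 st.py; python3 -m pendant '[[0.3,0,0.006,0,0,0,0],[0.3,0,0.012,0,0,0,0]]' >/dev/null; python3 st.py
```

```text
T [-0.228  0.868 -0.017] F [-5.635 -0.855  5.389] pos [0.564 0.202 0.055] yaw 104.27380278388328 -5.894161701321797 51.44929647445679
  T [-0.23   0.887  0.001] F [-5.581 -1.245  5.135] pos [0.576 0.205 0.055] yaw 104.27154962667167 -5.775648901233473 51.54607594013214
```

```bash
python3 -m pendant '[[0.3,0,0.008,0,0,0,0],[0.3,0,0.016,0,0,0,0],[0.3,0.0001,0.024,0,0,0,0]]' >/dev/null; python3 st.py; python3 -m pendant '[[0.3,0,0.009,0,0,0,0],[0.3,0,0.018,0,0,0,0],[0.3,0.0001,0.025,0,0,0,0]]' >/dev/null; python3 st.py;python3 -m pendant '[[0.3,0,0.009,0,0,0,0],[0.3,0.0001,0.017,0,0,0,0],[0.3,0.0001,0.017,0,0,0,0]]' >/dev/null; python3 st.py
```

```text
T [-0.224  0.833 -0.025] F [-5.061 -1.401  5.831] pos [0.6   0.211 0.055] yaw 104.27108178855191 -5.545651161357322 51.4842563867569
  T [-0.253  0.974 -0.01 ] F [-6.191 -1.595  5.628] pos [0.624 0.217 0.055] yaw 104.27390895222408 -5.323398750788428 51.530712246894836
  T [-0.046  0.177 -0.008] F [-1.417 -0.112  4.145] pos [0.641 0.222 0.055] yaw 104.26615850361047 -5.182391798646251 51.32776200771332
```

```bash
python3 -m pendant '[[0.3,0,0,-0.005,0,0,0],[0.3,0,0,-0.015,0,0,0],[0.3,0,0,-0.035,0,0,0],[0.3,0,0,-0.06,0,0,0],[0.3,0,0,-0.09,0,0,0]]' 60; python3 st.py
python3 - <<'E'
from h import *
np.set_printoptions(precision=4,suppress=True)
im=env.get_image("top"); im2=env.get_image("scene"); cv2.imwrite("pics/s3.png",im2["image"])
for c,i in (("top",im),("scene",im2)):
  for k,z in (("tray",0),("head",.105)):
    print(c,k,[(r["conf"],at(i,r["centre"],z)[:2]) for r in env.tip_of(c,k)[:2]])
for r in env.trace("top","tray")[:1]:
    m=np.argwhere(r["mask"])[:,::-1].astype(np.float32); b=cv2.boxPoints(cv2.minAreaRect(m)); w=np.array([at(im,p,.022)[:2] for p in b])
    print(r["conf"],w,w.mean(0),[(np.linalg.norm(w[i]-w[i-1]),np.degrees(np.arctan2(*(w[i]-w[i-1])[::-1]))%180) for i in range(2)])
E
```

```text
time_s: 16.52
position: [0.6404, 0.2213, 0.1453]
tool_rot: [[-0.246, 0.969, -0.001], [0.969, 0.246, -0.0], [0.0, -0.001, -1.0]]
ft_force: [0.4, 0.5, -3.1]
grip_width: 0.0381
gripper_force: 61.0
  T [ 0.031 -0.081 -0.017] F [ 0.363  0.476 -3.068] pos [0.64  0.221 0.145] yaw 104.26232529331689 -5.1836372882786055 60.97136378288269
top tray [(0.9, array([ 0.567 , -0.1989]))]
top head [(0.97, array([0.3292, 0.4689])), (0.56, array([0.6502, 0.22  ]))]
scene tray [(0.96, array([ 0.5686, -0.2048])), (0.59, array([0.6013, 0.2742]))]
scene head [(0.74, array([0.6448, 0.2232])), (0.66, array([0.3896, 0.4253]))]
0.77 [[ 0.4555 -0.1063]
 [ 0.7051 -0.1378]
 [ 0.6865 -0.2923]
 [ 0.4371 -0.2593]] [ 0.571  -0.1989] [(np.float64(0.15416257123060792), np.float64(83.12292956748577)), (np.float64(0.25161084891188623), np.float64(172.7999319934416))]
```

View pics/s3.png

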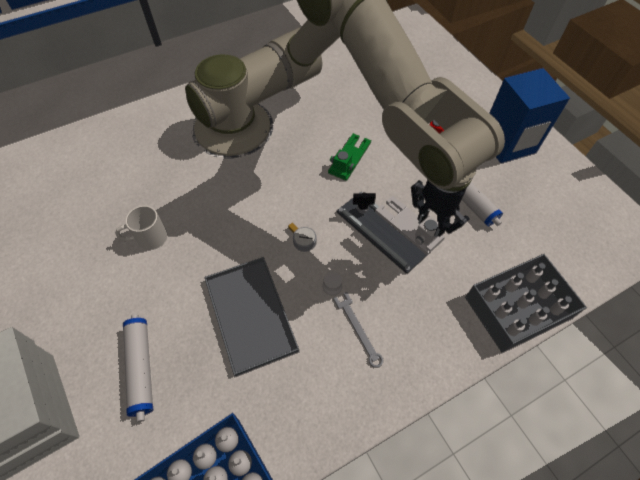

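The head is held with its foot level at about (425,235), and the path to the tray at (250,315) is clear at this height. Tray centre is about (0.570,-0.200), yaw -7.2°.

```bash
python3 -m pendant '[[0.3,-0.025,-0.008,0,0,0,0],[0.3,-0.06,-0.018,0,0,0,0],[0.3,-0.105,-0.032,0,0,0,0],[0.3,-0.15,-0.046,0,0,0,0],[0.3,-0.195,-0.06,0,0,0,0]]' >/dev/null; python3 -m pendant '[[0.3,-0.05,-0.015,0,0,0,0.07],[0.3,-0.1,-0.03,0,0,0,0.15],[0.3,-0.15,-0.045,0,0,0,0.24],[0.3,-0.19,-0.057,0,0,0,0.32],[0.3,-0.214,-0.065,0,0,0,0.375]]' > /dev/null; python3 -m pendant '[[0.3,0,0,0,0,0,0],[0.3,0,0,0,0,0,0]]' >/dev/null; python3 st.py
python3 - <<'E'
from h import *
np.set_printoptions(precision=4,suppress=True)
im=env.get_image("wrist"); cv2.imwrite("pics/w4.png",im["image"])
print([(r["conf"],at(im,r["centre"],0)[:2]) for r in env.tip_of("wrist","tray")[:2]],[(r["conf"],at(im,r["centre"],.102)[:2]) for r in env.tip_of("wrist","foot_mid")[:2]])
E
```

```text
T [ 0.025 -0.057 -0.043] F [-0.054 -0.302 -2.585] pos [ 0.62  -0.205  0.144] yaw 82.8670125940972 -21.493760587750316 61.06534123420715
[(0.8, array([ 0.5713, -0.2008]))] [(0.74, array([ 0.5706, -0.199 ]))]
```

View pics/w4.png

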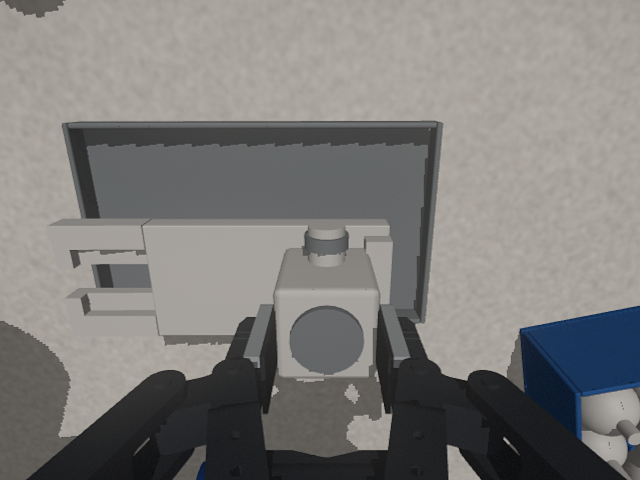

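The head's foot is parallel to the tray and centred over it, so I'll lower it.

```bash
python3 -m pendant '[[0.3,0,-0.0005,0.02,0,0,0],[0.3,0,0,0.045,0,0,0],[0.3,0,0,0.07,0,0,0],[0.3,0,0,0.085,0,0,0],[0.3,0,0,0.091,0,0,0]]' >/dev/null; python3 st.py;python3 -m pendant '[[0.3,0,0,0.002,0,0,0],[0.3,0,0,0.0035,0,0,0],[0.3,0,0,0.0035,0,0,0]]' >/dev/null; python3 st.py
```

```text
T [ 0.    -0.023 -0.038] F [ 0.393 -0.628 -2.488] pos [ 0.62  -0.205  0.053] yaw 82.81920713456066 -21.49262342303495 61.01351022720337
  T [ 0.04  -0.064 -0.033] F [-0.431  0.002 -2.816] pos [ 0.621 -0.206  0.051] yaw 82.77856611221281 -21.487754383479512 61.013556718826294
```

```bash
python3 -m pendant '[[0.3,0,0,0.001,0,0,0],[0.3,0,0,0.002,0,0,0]]' >/dev/null; python3 st.py;python3 -m pendant '[[0.3,0,0,0.001,0,0,0],[0.3,0,0,0.0015,0,0,0]]' >/dev/null; python3 st.py
```

```text
T [-0.017 -0.096 -0.052] F [ 0.286  0.138 -3.113] pos [ 0.62  -0.206  0.048] yaw 82.77655964185578 -21.4886359631339 61.02848410606384
  T [0.167 0.417 0.036] F [-3.851  0.238  4.443] pos [ 0.62  -0.206  0.047] yaw 82.78161643598479 -21.488255824934036 61.942291259765625
```

It's down. Release, then rise.

```bash
python3 -m pendant '[[0.6,0,0,0,0,0,0],[0.8,0,0,0,0,0,0],[1,0,0,0,0,0,0],[1,0,0,0,0,0,0],[1,0,0,0,0,0,0]]' 20; python3 -m pendant '[[1,0,0,-0.015,0,0,0],[1,0,0,-0.05,0,0,0],[1,0,0,-0.1,0,0,0],[1,0,0,-0.15,0,0,0],[1,0,0,-0.15,0,0,0]]' >/dev/null; python3 st.py
python3 - <<'E'
from h import *
np.set_printoptions(precision=4,suppress=True)
im=env.get_image("wrist"); im2=env.get_image("scene"); cv2.imwrite("pics/s5.png",np.hstack([cv2.resize(im["image"],(400,300)),cv2.resize(im2["image"],(400,300))]))
print([(r["conf"],at(im,r["centre"],0)[:2]) for r in env.tip_of("wrist","tray")[:2]],[(r["conf"],at(im,r["centre"],.004)[:2]) for r in env.tip_of("wrist","foot_mid")[:2]],env.observe()["time_s"])
E
```

```text
time_s: 20.65
position: [0.6203, -0.2058, 0.0465]
tool_rot: [[0.126, 0.992, 0.0], [0.992, -0.126, -0.0], [-0.0, 0.0, -1.0]]
ft_force: [0.9, 0.3, -0.3]
grip_width: 0.0855
gripper_force: 0.0
  T [-0.082  0.008 -0.005] F [ 0.772  0.831 -0.995] pos [ 0.622 -0.206  0.202] yaw 82.78597652855933 -21.489246200959677 0.0
[] [(0.69, array([ 0.569 , -0.1993]))] 21.475
```

View pics/s5.png

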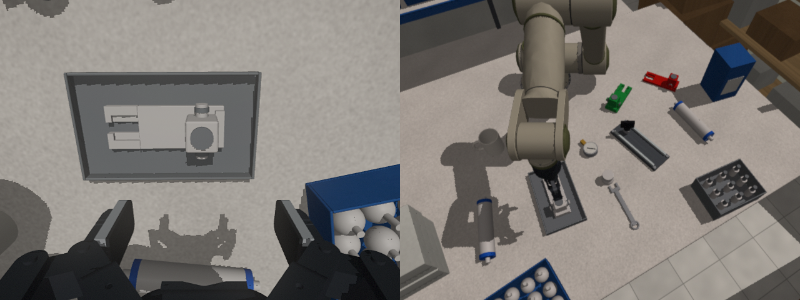

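The head stands flat in the middle of the tray (left panel, about 165,127). The bystanders and look-alikes haven't moved, and the gripper is clear.

```bash
python3 -c "
from rig import env
print(env.close_job())"
```

```text
the job is handed in; nothing more can be done
None
```

The job is handed in at about 21.5 s: I ran the wing nut gently clockwise to its top stop, slid the white head out 84 mm at about 6 N, and left it standing on its foot in the middle of the grey tray.

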